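# Seat the snap setter in the V-cradle against its sprung back stop

## Robot

A 6-joint arm with a two-finger parallel gripper is mounted at the origin on the work surface. World frame = base frame: x ahead of the robot, y to its left, z up, the work surface at z = 0. Lengths are in mm, angles in rad, forces in N, time in s.
With the tool pointing down it reaches from about 350 to 975 mm from the base axis. Payload 7.1 kg.
Tool frame: the origin (TCP) lies between the finger pads; the fingertips stand 19 mm ahead of it and the grasp point (between the pads) is the TCP; z points along the fingers, y is the line along which they close (so a half turn about z gives the same grasp; the last joint's range is limited). The gripper opens to 88 mm and grips with 3 to 60 N. Pads are 20 mm wide; open, the fingers measure 115 mm over their backs; the gripper's body (75 mm by 178 mm) begins 61 mm behind the grasp point.
Start: joints at [-1.277, 0.423, 1.63, -0, 1.089, -0.019], TCP at [192.345, -594.65, 241.675] pointing down, gripper open.
Joint ranges: [-3, 3], [-0.9, 2.11], [0.09, 2.58], [-1.31, 4.45], [0.11, 2.69], [-2.54, 2.54]. Speed limits (rad/s): [2.39, 2.39, 3.01, 3.14, 3.14, 3.14].

## Interface

Orientations are given as a rotation vector (axis times angle).
In Python, from workcell import ctrl gives the robot as it stands.
- The arm moves only by the tool arm_command, never from a script. Its argument "series" is a list of rows, each an object with "linear": the shift along the tool's x, y, z in m, a list of three; "turn": the turn about the tool's z in rad. A call has 1 to 10 rows; each row shifts and turns the commanded pose from where the row before left it, along the tool's axes as they then stand; what a row does not reach is not made up. A row lasts 1/10 s, in which the tool goes at most 50 mm and 8.59 degrees, less where a joint would pass 70% of its speed; a pose out of reach is approached as far as the arm can. A call with a gripper value outside its range is refused whole. "jaw" is the opening, from -1 (shut) to 1 (fully open), set as the call begins (left out, the last holds). The fingers move at their own pace and stop on an object; the grip force is fixed at half the most. Time passes only in rows, so rows that do not move let the fingers close. It gives the time, the measured TCP pose, the force, the opening and the grip force at its end, in the units of the state.
- ctrl.get_obs(): the state, without advancing time (a new reading comes with each control period).
- ctrl.get_image(name): name is "scene" or "top" or "wrist"; returns a dict with "frame" (384x512x3 uint8, blue, green, red), "fx", "fy", "cx", "cy" (pixels), "rvec" (rotation vector, rad) and "tvec" (3), from world to camera coordinates, as OpenCV has them. Camera axes: x right, y down, z forward; pixel columns grow to the right and rows downward; lengths in mm; the calibration is good to about 2 mm. The wrist camera is an equidistant fisheye: a pixel r from the principal point sees the ray r / f radians off the axis. A picture is of the moment at which its call begins. There is no depth.
- ctrl.close_job(): hands the job in; it is judged then, once.
The state is a dict: "t": time; "qpos": joint angles; "qvel": joint speeds; "joint_torque": joint torques, N m; "ee_pos": TCP position; "orientation": TCP orientation; "ft_force": force on the tool from outside, world axes, zero at the start; "moment": the same for the moment, N m; "width": finger opening in mm; "grasp_force": force on a finger pad.
Only numpy, scipy, OpenCV 4.12 (cv2) and the standard library are available. Lean on these libraries where they do the work, as an engineer would, in place of code of your own. Each camera call takes 0.05 s, during which the arm holds its last target. There are 200 camera calls.

## Task

Take the chrome snap setter off its wooden rest and lay it in the V-cradle with its narrow nose towards the back stop, at first well short of the stop so that it lies on both flanks of the V. Then slide it along the V, feeling for the stop, until it bears on the red pad and the sprung pad clearly gives, without ramming it; keep it pressed for a moment, then let go so that the setter lies at rest on both flanks with its nose still touching the pad. Leave the buckle, the button pot and the orange cup where they are.

Things in the scene. Friction and masses are not known exactly. Their poses are not given: they have to be found in the camera images.
- setter: Loose chrome snap setter: a smooth steel rod, 20 mm diameter, 150 mm long, about 0.35 kg, with a narrower nose (12 mm diameter, 12 mm long) at its +x end. Origin on the axis at the middle of the 150 mm; x runs along the rod to the nose. Two thin dark rings mark the grip zone about the middle. Starts in the notches of the rest
- setter_nose (a point): Flat tip of the setter's nose, on the axis, 87 mm in +x from the setter's origin
- rest: Fixed dark wooden rest (base plate 150 x 60 x 8 mm) with two V-notched cheeks 14 mm long at x = -60 and +60 mm; between them 106 mm is free for fingers. Origin under the middle of the base plate, z up; the setter lies in the notches along x with its axis 42 mm above the origin
- cradle: Fixed V-cradle: grey base plate (240 x 70 x 14 mm, from x = -92 to +148 mm) with two aluminium V-saddles, each 24 mm long, at x = -58 and +58 mm (92 mm free between them for fingers), and a back stop at the +x end. Origin on the table under the middle of the V; x along the V towards the stop, z up. A seated setter lies along x, axis at y = 0, 48 mm above the table
- flank_left: The +y flanks of both saddles (same origin and axes as the cradle), sloping at 45 degrees; upper edges 52 mm above the table, 37 mm from those of the right flanks. Both flanks are slick: the free setter drags with only 1 to 3 N when slid along the V, but with much more if it is held down or sideways
- flank_right: The -y sloping flanks of both saddles (part of the cradle, same origin and axes)
- back_stop: Blue block (18 x 44 x 52 mm) with a round red pad (20 mm) on a stem facing -x; origin and axes are the cradle's. The stem's setting is unknown: the pad's face lies between x = 79 and 105 mm and must be felt (setter origin at x = -20 mm: nose clear by 12 mm or more). The pad is sprung, 2.5 N per mm, hard after 3 mm; 3 N and more presses it clearly, over 10 N is ramming
- buckle: Loose brass belt buckle lying flat, 56 x 50 x 6 mm, origin at the centre of its underside; leave alone
- button_pot: Loose small glass pot of navy buttons, 48 mm diameter, 45 mm tall, origin at the centre of its underside; leave alone
- sorting_cup: Loose orange plastic cup, 68 mm across its rim, 70 mm tall, origin at the centre of its underside; leave alone
Mind the look-alikes: they are no part of the job. Of the things shaped like the setter, the chrome one is meant. There is more than one size of the cradle; the one meant has the size given above.

How it is judged:
By the outcome, as a careful person would: the job done as asked, in the order asked, and still so for the second after the job is handed in, with the robot touching nothing.
It also fails if it takes over 67 s, if anything falls off the work surface, if the arm or the gripper's body presses on something with over 40 N, if the wrist force passes 120 N, or if a joint passes its speed limit or range.

## Working session

There is one attempt and no reset: what is moved stays moved. The work goes in short steps, Python scripts to look and compute and a tool call to move; the robot and the scene stay as the last step left them, time stands still between calls to the robot, and variables do not carry over. Pictures are saved under pics/ and viewed, at most 10 in all, crops included, and the job is handed in when it is done.

Besides the shell and the picture viewer there is one more tool, called in YAML: its name, and indented under it one key for each argument. arm_command: Moves the arm, as the interface text tells. Its arguments: {"type":"object","properties":{"series":{"type":"array"},"jaw":{"type":"number"}},"required":["series"]}

```bash
mkdir -p pics; cat > h.py <<'E'
import numpy as np, cv2, pickle
from workcell import ctrl
from scipy.spatial.transform import Rotation as R
def snap(n,fn):
    d=ctrl.get_image(n); pickle.dump(d,open(f'pics/{fn}.pkl','wb')); cv2.imwrite(f'pics/{fn}.png',d['frame']); return d
def ray(d,u,v,fish=False):
    x=(u-d['cx'])/d['fx']; y=(v-d['cy'])/d['fy']
    if fish:
        r=np.hypot(x,y); s=np.sin(r)/r if r>1e-9 else 1; c=np.array([x*s,y*s,np.cos(r)])
    else: c=np.array([x,y,1.])
    M=R.from_rotvec(np.ravel(d['rvec'])).as_matrix(); t=np.ravel(d['tvec'])
    return -M.T@t, M.T@c
def at(d,u,v,z,fish=False):
    o,r=ray(d,u,v,fish); return o+r*(z-o[2])/r[2]
def load(fn): return pickle.load(open(f'pics/{fn}.pkl','rb'))
E
python3 - <<'E'
from h import *
a=snap('top','top1');b=snap('scene','sc1')
c=np.vstack([cv2.resize(a['frame'],(800,600))]);cv2.imwrite('pics/top1b.png',c)
cv2.imwrite('pics/sc1b.png',cv2.resize(b['frame'],(800,600)))
o=ctrl.get_obs();print({k:np.round(v,3).tolist() for k,v in o.items()})
E
```

```text
{'t': 0.1, 'qpos': [-1.277, 0.424, 1.631, -0.0, 1.089, -0.019], 'qvel': [-0.0, -0.002, -0.003, 0.0, -0.001, 0.001], 'joint_torque': [0.0, -54.561, -27.433, 0.065, 0.019, 0.0], 'ee_pos': [192.201, -594.226, 240.996], 'orientation': [-3.102, -0.489, 0.0], 'ft_force': [0.329, 0.521, -0.189], 'moment': [0.001, -0.026, 0.011], 'grasp_force': 0.0, 'width': 87.365}
```

View pics/top1b.png

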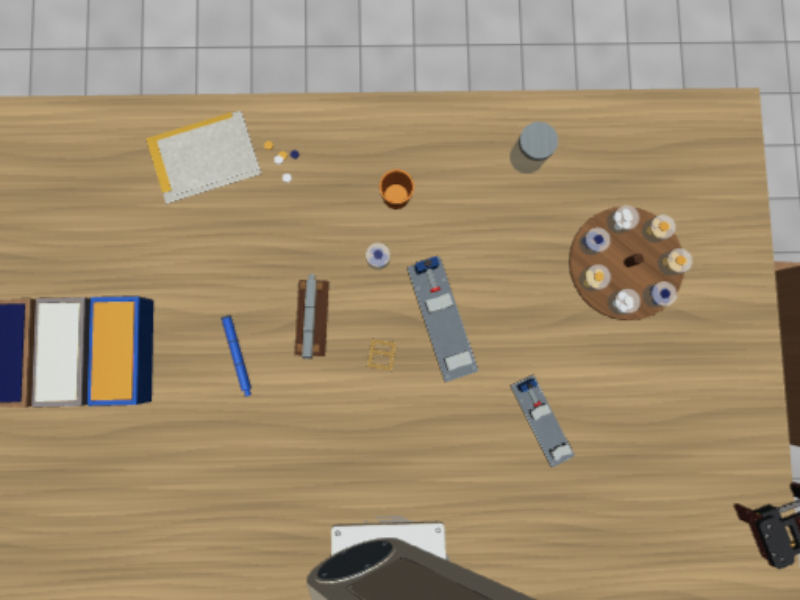

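View pics/sc1b.png

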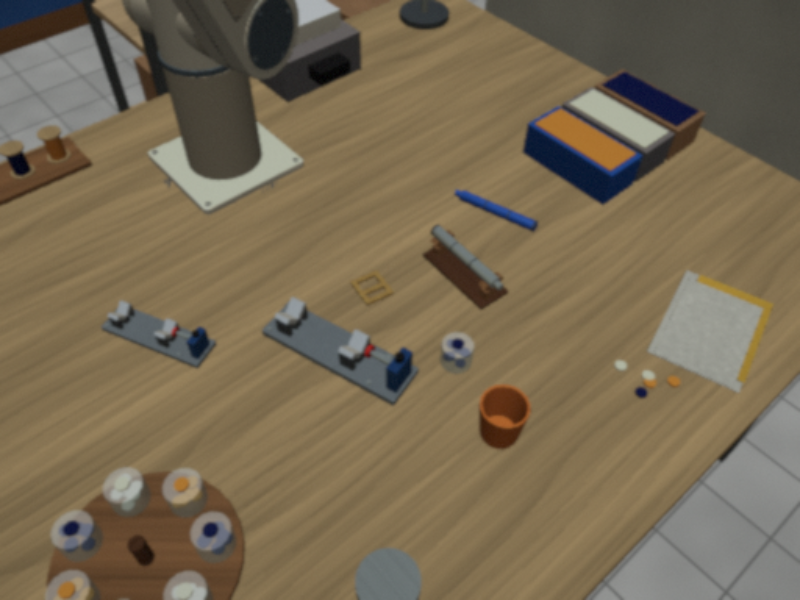

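Setter look-alikes in the top view (800 px wide): a chrome rod on the wooden rest at (310,317) and a blue rod on the table at (236,355). I choose the chrome one. Cradles: large at (442,318) and small at (542,420). I choose the large one and will check its size. One close crop will check both.

```bash
python3 - <<'E'
from h import *
d=load('top1')
f=d['frame'][155:255,180:313];cv2.imwrite('pics/c1.png',cv2.resize(f,None,fx=6,fy=6,interpolation=cv2.INTER_CUBIC))
E
```

```text
(no output)
```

View pics/c1.png

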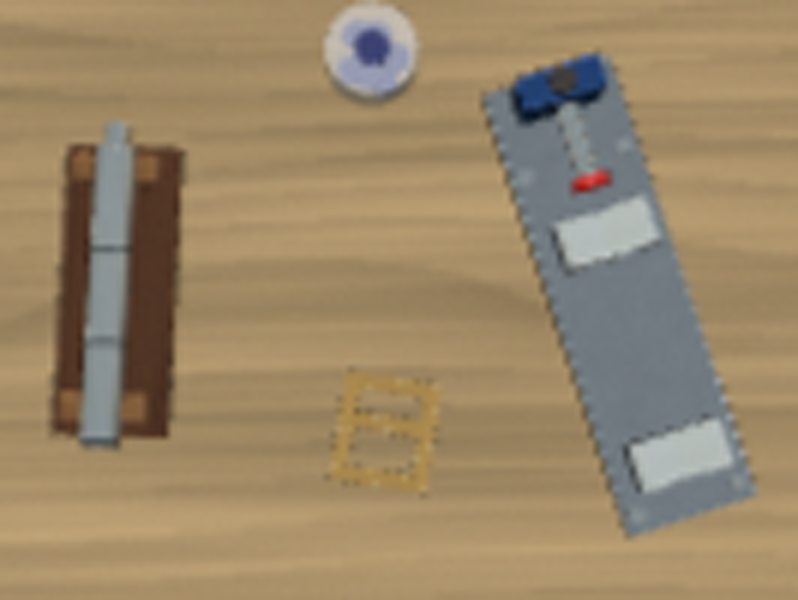

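Crop: setter nose at (117,122), tail at (100,443), rings at (111,247) and (103,341). It is chrome and sits on the rest, with the nose away from the robot. Cradle plate corners at (483,95), (612,60), (755,490) and (630,535), with the blue stop at (562,85) and the red pad at (590,182).

```bash
python3 - <<'E'
from h import *
d=load('top1')
q=lambda u,v,z: at(d,(u+.5)/6-.5+180,(v+.5)/6-.5+155,z)
n,t,r1,r2=[q(*p,42) for p in((117,122),(100,443),(111,247),(103,341))]
print('nose',n,'tail',t,np.linalg.norm(n-t),'rings',(r1+r2)/2,'ang',np.arctan2(*(n-t)[1::-1]))
print('org',(t+ (n-t)/np.linalg.norm(n-t)*75),d['tvec'])
c=[q(*p,14) for p in((483,95),(612,60),(755,490),(630,535))]
print(np.round(c,1)); f=(c[0]+c[1])/2;b=(c[2]+c[3])/2;u=(f-b)/np.linalg.norm(f-b)
print(np.linalg.norm(f-b),np.linalg.norm(c[0]-c[1]),'ang',np.arctan2(u[1],u[0]),'org',b+u*92)
s1=q(608,232,50);s2=q(682,455,50);print('saddles',s1,s2,np.linalg.norm(s1-s2),'mid',(s1+s2)/2,np.arctan2(*(s1-s2)[1::-1]))
o=ctrl.get_obs();M=R.from_rotvec(o['orientation']).as_matrix();print(np.round(M,3))
E
```

```text
nose [588.00344363 135.57706035  42.        ] tail [428.14558725 145.25403844  42.        ] 160.15048595549737 rings [501.85236072 141.23304442  42.        ] ang -0.06046111142575247
org [503.00854603 140.7222173   42.        ] [ -13.82339655  536.17855868 1068.42919801]
[[ 602.4  -49.5   14. ]
 [ 619.5 -116.7   14. ]
 [ 396.8 -183.2   14. ]
 [ 375.6 -118.8   14. ]]
234.8035873008249 69.40645535806755 ang 0.2931972083069361 org [ 474.26013704 -124.37704083   14.        ]
saddles [ 527.0312069  -108.44254007   50.        ] [ 416.0005464  -141.75705473   50.        ] 115.92094054136885 mid [ 471.51587665 -125.0997974    50.        ] 0.29150072348796097
[[ 0.951  0.308 -0.   ]
 [ 0.308 -0.951  0.001]
 [-0.    -0.001 -1.   ]]
```

arm_command:
  series:
    - {"linear": [0.01, -0.012, 0], "turn": 0}
    - {"linear": [0.026, -0.03, 0], "turn": 0}
    - {"linear": [0.026, -0.03, 0], "turn": 0}
    - {"linear": [0.026, -0.03, 0], "turn": 0}
    - {"linear": [0.026, -0.03, 0], "turn": 0}
    - {"linear": [0.026, -0.03, 0], "turn": 0}
    - {"linear": [0.026, -0.03, 0], "turn": 0}
    - {"linear": [0.026, -0.03, 0], "turn": 0}
    - {"linear": [0.026, -0.03, 0], "turn": 0}
    - {"linear": [0.026, -0.03, 0], "turn": 0}
  jaw: 1

```text
t: 1.1
ee_pos: [337.5, -248.7, 241.6]
orientation: [-3.103, -0.489, 0.0]
ft_force: [0.4, -0.2, 0.9]
width: 87.5
grasp_force: 0.0
```

arm_command:
  series:
    - {"linear": [0.03, -0.034, 0], "turn": 0}
    - {"linear": [0.03, -0.034, 0], "turn": 0}
    - {"linear": [0.03, -0.034, 0], "turn": 0}
    - {"linear": [0.03, -0.034, 0], "turn": 0}
    - {"linear": [0.03, -0.034, 0], "turn": 0}
    - {"linear": [0.03, -0.034, 0], "turn": 0}
    - {"linear": [0.03, -0.034, 0], "turn": 0}
    - {"linear": [0.03, -0.034, 0], "turn": 0}
    - {"linear": [0.03, -0.034, 0], "turn": 0}

```text
t: 2.0
ee_pos: [499.7, 125.3, 241.6]
orientation: [-3.103, -0.49, 0.001]
ft_force: [-0.4, -0.7, 0.9]
width: 88.0
grasp_force: 0.0
```

arm_command:
  series:
    - {"linear": [0.008, -0.015, 0], "turn": 0.1}
    - {"linear": [0, 0, 0], "turn": 0.1}
    - {"linear": [0, 0, 0], "turn": 0.1}
    - {"linear": [0, 0, 0], "turn": 0.073}
    - {"linear": [0, 0, 0], "turn": 0}
    - {"linear": [0, 0, 0], "turn": 0}

```text
t: 2.6
ee_pos: [502.7, 139.9, 241.6]
orientation: [3.14, -0.091, -0.001]
ft_force: [0.8, 0.1, 0.2]
width: 87.9
grasp_force: 0.0
```

```bash
python3 - <<'E'
from h import *
o=ctrl.get_obs();M=R.from_rotvec(o['orientation']).as_matrix();print(o['t'],o['ee_pos'],np.round(M,3))
b=snap('wrist','w1');print(b['fx'],b['cx'],b['cy'])
cv2.imwrite('pics/w1b.png',cv2.resize(b['frame'],(800,600),interpolation=cv2.INTER_CUBIC))
E
```

```text
2.6 [502.73407128 139.90888362 241.5867306 ] [[ 0.998 -0.058 -0.   ]
 [-0.058 -0.998 -0.   ]
 [-0.     0.    -1.   ]]
297.3186396354542 253.85393587134644 185.48548114734552
```

View pics/w1b.png

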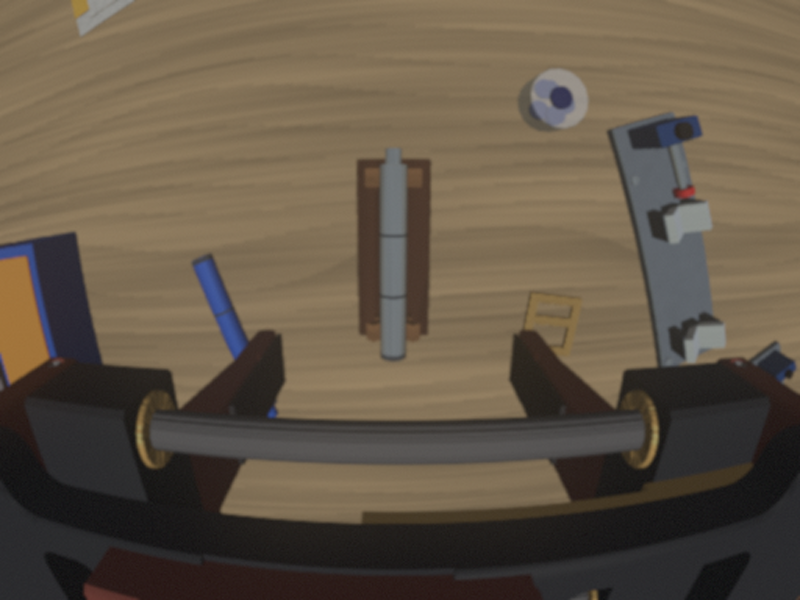

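Wrist view: setter nose at (393,150), tail at (393,357), rings at (393,236) and (393,296). It is well aligned with the fingers. I'll refine the setter position and descend.

```bash
python3 - <<'E'
from h import *
d=load('w1');q=lambda u,v,z: at(d,(u+.5)*.64-.5,(v+.5)*.64-.5,z,True)
n,t,a,b=q(393,150,42),q(393,355,42),q(393,236,52),q(393,296,52)
print(n,t,np.linalg.norm(n-t),(a+b)/2,np.arctan2(*(n-t)[1::-1]))
E
```

```text
[586.45743108 137.39138494  42.        ] [427.98446544 146.94433005  42.        ] 158.76063617934162 [501.89350388 142.36002351  52.        ] -0.06020837047992114
```

arm_command:
  series:
    - {"linear": [0, -0.002, 0.015], "turn": 0}
    - {"linear": [0, 0, 0.03], "turn": 0}
    - {"linear": [0, 0, 0.03], "turn": 0}
    - {"linear": [0, 0, 0.03], "turn": 0}
    - {"linear": [0, 0, 0.03], "turn": 0}
    - {"linear": [0, 0, 0.025], "turn": 0}
    - {"linear": [0, 0, 0.02], "turn": 0}
    - {"linear": [0, 0, 0.015], "turn": 0}
    - {"linear": [0, 0, 0.005], "turn": 0}
    - {"linear": [0, 0, 0], "turn": 0}

```text
t: 3.65
ee_pos: [503.4, 141.6, 41.4]
orientation: [3.14, -0.094, -0.001]
ft_force: [1.0, -0.6, 0.0]
width: 87.7
grasp_force: 0.0
```

arm_command:
  series:
    - {"linear": [0, 0, 0], "turn": 0}
    - {"linear": [0, 0, 0], "turn": 0}
    - {"linear": [0, 0, 0], "turn": 0}
    - {"linear": [0, 0, 0], "turn": 0}
    - {"linear": [0, 0, 0], "turn": 0}
    - {"linear": [0, 0, 0], "turn": 0}
    - {"linear": [0, 0, 0], "turn": 0}
    - {"linear": [0, 0, 0], "turn": 0}
    - {"linear": [0, 0, 0], "turn": 0}
    - {"linear": [0, 0, 0], "turn": 0}
  jaw: -1

```text
t: 4.65
ee_pos: [503.7, 142.6, 41.9]
orientation: [-3.139, 0.095, -0.001]
ft_force: [-0.7, 6.5, 1.6]
width: 19.3
grasp_force: 30.0
```

arm_command:
  series:
    - {"linear": [0, 0, -0.005], "turn": 0}
    - {"linear": [0, 0, -0.01], "turn": 0}
    - {"linear": [0, 0, -0.02], "turn": 0}
    - {"linear": [0, 0, -0.025], "turn": 0}
    - {"linear": [0, 0, -0.025], "turn": 0}
    - {"linear": [0, 0, -0.025], "turn": 0}
    - {"linear": [0, 0, -0.01], "turn": 0}
    - {"linear": [-0.004, 0.013, 0], "turn": 0}
    - {"linear": [-0.008, 0.025, 0], "turn": 0}
    - {"linear": [-0.008, 0.025, 0], "turn": 0}

```text
t: 5.65
ee_pos: [478.1, 78.7, 160.4]
orientation: [3.14, -0.093, -0.004]
ft_force: [0.8, -0.4, -3.2]
width: 19.5
grasp_force: 30.0
```

arm_command:
  series:
    - {"linear": [-0.008, 0.025, 0], "turn": 0}
    - {"linear": [-0.008, 0.025, 0], "turn": 0}
    - {"linear": [-0.008, 0.025, 0], "turn": 0}
    - {"linear": [-0.008, 0.025, 0], "turn": 0}
    - {"linear": [-0.006, 0.025, 0], "turn": 0}
    - {"linear": [-0.004, 0.012, 0], "turn": -0.07}
    - {"linear": [0, 0, 0], "turn": -0.09}
    - {"linear": [0, 0, 0], "turn": -0.1}
    - {"linear": [0, 0, 0], "turn": -0.093}
    - {"linear": [0, 0, 0], "turn": 0}

```text
t: 6.65
ee_pos: [428.0, -54.6, 160.5]
orientation: [-3.107, -0.459, 0.004]
ft_force: [-0.5, -0.3, -3.3]
width: 19.4
grasp_force: 30.0
```

```bash
python3 - <<'E'
from h import *
o=ctrl.get_obs();M=R.from_rotvec(o['orientation']).as_matrix();print(o['t'],o['ee_pos'],np.round(M,4),o['ft_force'],o['width'])
b=snap('wrist','w2')
cv2.imwrite('pics/w2b.png',cv2.resize(b['frame'],(800,600),interpolation=cv2.INTER_CUBIC))
E
```

```text
6.65 [427.9946426  -54.63241744 160.50038441] [[ 9.573e-01  2.889e-01 -2.800e-03]
 [ 2.889e-01 -9.573e-01  2.000e-04]
 [-2.600e-03 -1.000e-03 -1.000e+00]] [-0.47084492 -0.3275947  -3.34790928] 19.416344617957243
```

View pics/w2b.png

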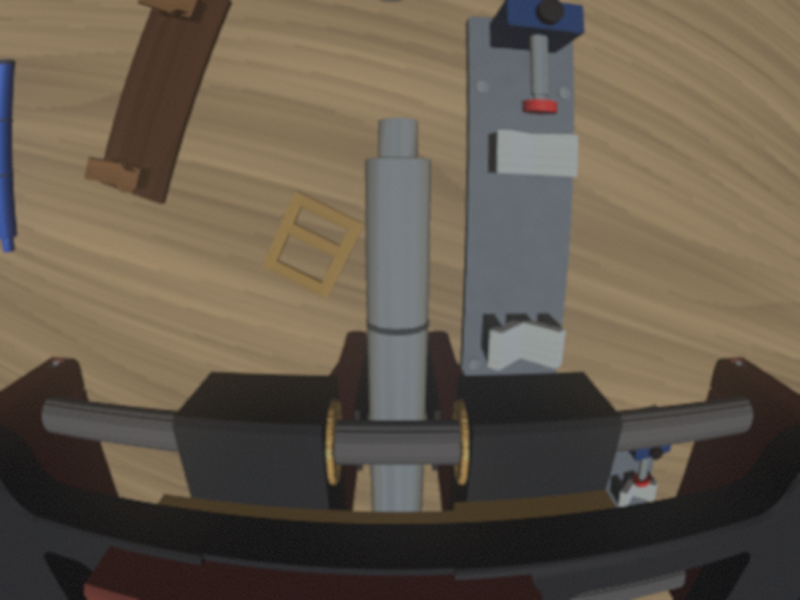

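```bash
python3 - <<'E'
from h import *
d=load('w2');q=lambda u,v,z: at(d,(u+.5)*.64-.5,(v+.5)*.64-.5,z,True)
U=np.array([.957,.289]);V=np.array([-.289,.957]);C=np.array([472,-125])
for nm,u,v,z in [('pad face',540,110,48),('platebackL',468,19,14),('platefrontL',462,371,14),('platefrontR',561,373,14),('plateR mid',574,120,14),
 ('sad1 TL',497,130,52),('sad1 TR',577,134,52),('sad1 BR',577,177,52),('sad1 BL',497,174,52),('sad2 BL',487,370,52),('sad2 BR',562,370,52),('nose',398,120,160.5),('shoulder',398,158,160.5)]:
    p=q(u,v,z)[:2]; print(nm,p.round(1),'cradle',((p-C)@U).round(1),((p-C)@V).round(1))
e=np.array([428,-54.6]);n=q(398,120,160.5)[:2];print('nose rel tcp',(n-e)@U,(n-e)@V)
E
```

```text
pad face [ 551.5 -100.8] cradle 83.1 0.2
platebackL [601. -49.] cradle 145.4 35.5
platefrontL [ 378.3 -116.4] cradle -87.2 35.3
platefrontR [ 395.6 -187.1] cradle -91.1 -37.4
plateR mid [ 561.5 -133.2] cradle 83.2 -33.7
sad1 TL [531.4 -80.1] cradle 69.8 25.9
sad1 TR [ 545.7 -124.4] cradle 70.7 -20.8
sad1 BR [ 522.4 -132.1] cradle 46.2 -21.4
sad1 BL [508.3 -87.3] cradle 45.6 25.5
sad2 BL [ 398.3 -120.2] cradle -69.2 25.9
sad2 BR [ 410.6 -166.9] cradle -70.8 -22.4
nose [508.9 -30.9] cradle 62.5 79.4
shoulder [497.7 -34.3] cradle 50.8 79.4
nose rel tcp 84.2714821286502 -0.7129167872159408
```

arm_command:
  series:
    - {"linear": [0.0008, 0.012, 0], "turn": 0}
    - {"linear": [0.001, 0.02, 0], "turn": 0}
    - {"linear": [0.001, 0.022, 0], "turn": 0}
    - {"linear": [0.001, 0.0175, 0], "turn": 0}
    - {"linear": [0, 0.008, 0.012], "turn": 0}
    - {"linear": [0, 0, 0.022], "turn": 0}
    - {"linear": [0, 0, 0.022], "turn": 0}
    - {"linear": [0, 0, 0.022], "turn": 0}
    - {"linear": [0, 0, 0.016], "turn": 0}
    - {"linear": [0, 0, 0.01], "turn": 0}

```text
t: 7.7
ee_pos: [455.0, -129.0, 55.6]
orientation: [-3.107, -0.457, 0.004]
ft_force: [-0.1, -0.4, -3.1]
width: 19.1
grasp_force: 30.0
```

arm_command:
  series:
    - {"linear": [0, 0, 0.001], "turn": 0}
    - {"linear": [0, 0, 0.001], "turn": 0}
    - {"linear": [0, 0, 0.001], "turn": 0}
    - {"linear": [0, 0, 0], "turn": 0}
    - {"linear": [0, 0, 0], "turn": 0}

```text
t: 8.2
ee_pos: [456.6, -129.3, 55.2]
orientation: [3.107, 0.458, 0.002]
ft_force: [0.4, -0.0, -2.9]
width: 19.6
grasp_force: 30.0
```

arm_command:
  series:
    - {"linear": [0, 0, 0.001], "turn": 0}
    - {"linear": [0, 0, 0.001], "turn": 0}
    - {"linear": [0, 0, 0.001], "turn": 0}
    - {"linear": [0, 0, 0.001], "turn": 0}
    - {"linear": [0, 0, 0], "turn": 0}
    - {"linear": [0, 0, 0], "turn": 0}

```text
t: 8.8
ee_pos: [456.2, -129.2, 50.6]
orientation: [-3.108, -0.458, 0.0]
ft_force: [0.1, -0.6, -3.8]
width: 19.5
grasp_force: 30.0
```

arm_command:
  series:
    - {"linear": [0, 0, 0.0005], "turn": 0}
    - {"linear": [0, 0, 0.0005], "turn": 0}
    - {"linear": [0, 0, 0], "turn": 0}
    - {"linear": [0, 0, 0], "turn": 0}

```text
t: 9.2
ee_pos: [456.3, -129.2, 49.7]
orientation: [-3.108, -0.458, 0.0]
ft_force: [-0.7, -0.6, -3.3]
width: 19.4
grasp_force: 30.0
```

arm_command:
  series:
    - {"linear": [0, 0, 0.0005], "turn": 0}
    - {"linear": [0, 0, 0.0005], "turn": 0}
    - {"linear": [0, 0, 0], "turn": 0}
    - {"linear": [0, 0, 0], "turn": 0}

```text
t: 9.6
ee_pos: [456.2, -129.2, 48.6]
orientation: [-3.108, -0.458, 0.0]
ft_force: [0.3, -0.2, -2.8]
width: 19.5
grasp_force: 30.0
```

arm_command:
  series:
    - {"linear": [0, 0, 0.0005], "turn": 0}
    - {"linear": [0, 0, 0], "turn": 0}
    - {"linear": [0, 0, 0], "turn": 0}

```text
t: 9.9
ee_pos: [456.3, -129.2, 48.2]
orientation: [-3.108, -0.458, -0.0]
ft_force: [-0.3, -0.1, -2.0]
width: 19.4
grasp_force: 30.0
```

arm_command:
  series:
    - {"linear": [0, 0, 0.0005], "turn": 0}
    - {"linear": [0, 0, 0], "turn": 0}
    - {"linear": [0, 0, 0], "turn": 0}

```text
t: 10.2
ee_pos: [456.3, -129.1, 47.9]
orientation: [-3.108, -0.458, -0.0]
ft_force: [-1.2, 1.6, 2.9]
width: 19.2
grasp_force: 30.0
```

arm_command:
  series:
    - {"linear": [0, 0, 0.0005], "turn": 0}
    - {"linear": [0, 0, 0], "turn": 0}
    - {"linear": [0, 0, 0], "turn": 0}

```text
t: 10.5
ee_pos: [456.3, -129.1, 47.7]
orientation: [-3.108, -0.458, -0.0]
ft_force: [-2.4, 3.7, 10.8]
width: 19.0
grasp_force: 30.0
```

arm_command:
  series:
    - {"linear": [0, 0, -0.0003], "turn": 0}
    - {"linear": [0, 0, 0], "turn": 0}
    - {"linear": [0, 0, 0], "turn": 0}
    - {"linear": [0, 0, 0], "turn": 0}
    - {"linear": [0, 0, 0], "turn": 0}
    - {"linear": [0, 0, 0], "turn": 0}
    - {"linear": [0, 0, 0], "turn": 0}
    - {"linear": [0, 0, 0], "turn": 0}
  jaw: 0

```text
t: 11.3
ee_pos: [456.2, -129.2, 47.5]
orientation: [-3.108, -0.458, 0.0]
ft_force: [0.1, -0.4, 0.3]
width: 44.2
grasp_force: 0.0
```

```bash
python3 - <<'E'
from h import *
o=ctrl.get_obs();print(o['t'],o['ee_pos'],o['orientation'],o['ft_force'],o['width'])
b=snap('wrist','w3')
cv2.imwrite('pics/w3b.png',cv2.resize(b['frame'],(800,600),interpolation=cv2.INTER_CUBIC))
E
```

```text
11.3 [ 456.2296712  -129.20012679   47.4582691 ] [-3.10797095e+00 -4.58265772e-01  4.51945875e-05] [ 0.07312753 -0.39612487  0.28090461] 44.15251535911059
```

View pics/w3b.png

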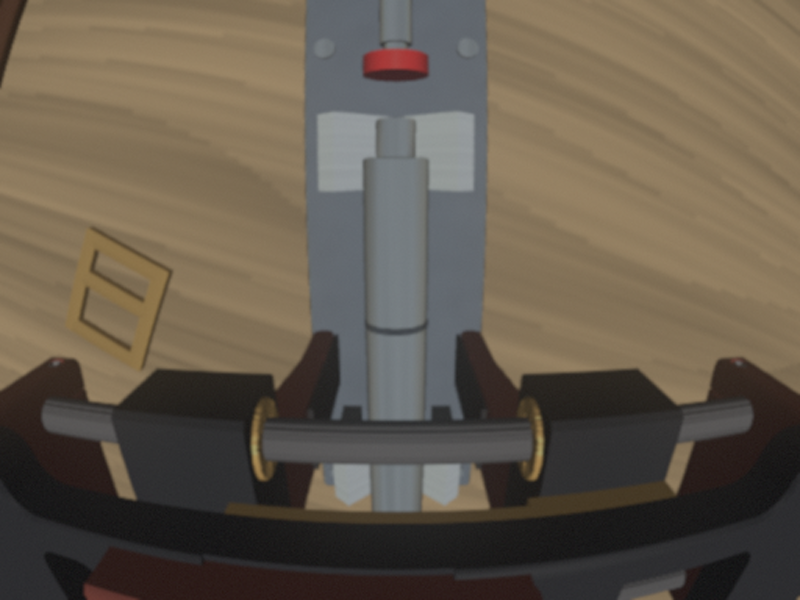

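Setter lies symmetrically on both saddles, nose at (396,120) and pad face at (396,79), so the gap is about 14 mm. I'll regrip and read the side force.

arm_command:
  series:
    - {"linear": [0, 0, 0], "turn": 0}
    - {"linear": [0, 0, 0], "turn": 0}
    - {"linear": [0, 0, 0], "turn": 0}
    - {"linear": [0, 0, 0], "turn": 0}
    - {"linear": [0, 0, 0], "turn": 0}
    - {"linear": [0, 0, 0], "turn": 0}
    - {"linear": [0, 0, 0], "turn": 0}
    - {"linear": [0, 0, 0], "turn": 0}
  jaw: -1

```text
t: 12.15
ee_pos: [456.1, -129.0, 47.5]
orientation: [-3.108, -0.458, 0.0]
ft_force: [-0.2, 4.3, 1.7]
width: 19.0
grasp_force: 30.0
```

```bash
cat > f.py <<'E'
from h import *
o=ctrl.get_obs();U=np.array([.957,.289,0]);V=np.array([-.289,.957,0]);C=np.array([472,-125,0])
p=o['ee_pos']-C;f=np.array(o['ft_force']);print(o['t'],'pos',(p@U).round(2),(p@V).round(2),p[2].round(2),'f',(f@U).round(2),(f@V).round(2),f[2].round(2),o['moment'],o['width'],o['grasp_force'])
E
python3 f.py
```

```text
12.15 pos -16.35 0.77 47.48 f 1.06 4.15 1.71 [0.71048954 0.05236538 0.02487675] 18.98682772616023 29.99866157770157
```

arm_command:
  series:
    - {"linear": [0, -0.0003, 0], "turn": 0}
    - {"linear": [0, 0, 0], "turn": 0}
    - {"linear": [0, 0, 0], "turn": 0}

```text
t: 12.45
ee_pos: [456.1, -129.0, 47.5]
orientation: [3.108, 0.458, -0.0]
ft_force: [0.2, 2.7, 1.0]
width: 19.4
grasp_force: 30.0
```

```bash
python3 f.py
```

```text
12.45 pos -16.35 0.79 47.48 f 1.01 2.52 0.96 [ 0.49428124  0.0422044  -0.00919803] 19.430183769436063 29.998658895492554
```

arm_command:
  series:
    - {"linear": [0, -0.0004, 0], "turn": 0}
    - {"linear": [0.001, 0, 0], "turn": 0}
    - {"linear": [0.001, 0, 0], "turn": 0}
    - {"linear": [0.001, 0, 0], "turn": 0}
    - {"linear": [0.001, 0, 0], "turn": 0}
    - {"linear": [0.001, 0, 0], "turn": 0}
    - {"linear": [0, 0, 0], "turn": 0}
    - {"linear": [0, 0, 0], "turn": 0}

```text
t: 13.25
ee_pos: [461.4, -127.2, 47.5]
orientation: [3.107, 0.458, 0.002]
ft_force: [-0.4, -3.6, -0.0]
width: 19.1
grasp_force: 30.0
```

```bash
python3 f.py
```

```text
13.25 pos -10.8 0.93 47.53 f -1.46 -3.34 -0.04 [-0.71882414  0.05703638 -0.01983121] 19.1449012417919 29.998271763324738
```

arm_command:
  series:
    - {"linear": [0.001, 0.0003, 0], "turn": 0}
    - {"linear": [0.001, 0, 0], "turn": 0}
    - {"linear": [0.001, 0, 0], "turn": 0}
    - {"linear": [0.001, 0, 0], "turn": 0}
    - {"linear": [0, 0, 0], "turn": 0}
    - {"linear": [0, 0, 0], "turn": 0}

```text
t: 13.85
ee_pos: [464.8, -126.2, 47.5]
orientation: [3.108, 0.458, 0.0]
ft_force: [-2.2, -3.9, 1.7]
width: 19.3
grasp_force: 30.0
```

```bash
python3 f.py
```

```text
13.85 pos -7.26 0.9 47.52 f -3.23 -3.13 1.68 [-0.67511325  0.1295615  -0.00396384] 19.252139846409936 29.99859720468521
```

arm_command:
  series:
    - {"linear": [0, 0.0003, -0.0002], "turn": 0}
    - {"linear": [0, 0, 0], "turn": 0}
    - {"linear": [0, 0, 0], "turn": 0}

```text
t: 14.15
ee_pos: [464.7, -126.3, 47.6]
orientation: [-3.108, -0.458, 0.0]
ft_force: [0.5, -1.1, -1.5]
width: 19.4
grasp_force: 30.0
```

```bash
python3 f.py
```

```text
14.15 pos -7.33 0.87 47.56 f 0.15 -1.16 -1.48 [-0.12504055  0.01943729  0.04427244] 19.39312667017857 29.998171627521515
```

Now the side and downward loads are small. I'll creep on.

arm_command:
  series:
    - {"linear": [0.0005, 0.0001, 0], "turn": 0}
    - {"linear": [0.0005, 0, 0], "turn": 0}
    - {"linear": [0.0005, 0, 0], "turn": 0}
    - {"linear": [0.0005, 0, 0], "turn": 0}
    - {"linear": [0, 0, 0], "turn": 0}
    - {"linear": [0, 0, 0], "turn": 0}

```text
t: 14.75
ee_pos: [466.6, -125.8, 47.6]
orientation: [-3.108, -0.458, 0.001]
ft_force: [-1.1, 1.8, -1.7]
width: 19.4
grasp_force: 30.0
```

```bash
python3 f.py
```

```text
14.75 pos -5.39 0.79 47.58 f -0.49 2.08 -1.67 [0.33073523 0.19466391 0.04234658] 19.358078047427895 29.99805897474289
```

arm_command:
  series:
    - {"linear": [0.0005, -0.0002, 0], "turn": 0}
    - {"linear": [0.0005, 0, 0], "turn": 0}
    - {"linear": [0.0005, 0, 0], "turn": 0}
    - {"linear": [0.0005, 0, 0], "turn": 0}
    - {"linear": [0, 0, 0], "turn": 0}
    - {"linear": [0, 0, 0], "turn": 0}

```text
t: 15.35
ee_pos: [468.7, -125.3, 47.7]
orientation: [3.108, 0.458, 0.0]
ft_force: [-0.5, 1.8, -2.6]
width: 19.0
grasp_force: 30.0
```

```bash
python3 f.py
```

```text
15.35 pos -3.19 0.7 47.7 f 0.01 1.92 -2.65 [0.15334942 0.05149285 0.05457106] 18.992089973410625 29.998041093349457
```

arm_command:
  series:
    - {"linear": [0.0005, -0.0002, 0.0001], "turn": 0}
    - {"linear": [0.0005, 0, 0], "turn": 0}
    - {"linear": [0.0005, 0, 0], "turn": 0}
    - {"linear": [0, 0, 0], "turn": 0}
    - {"linear": [0, 0, 0], "turn": 0}

```text
t: 15.85
ee_pos: [469.9, -124.7, 47.6]
orientation: [3.108, 0.458, -0.0]
ft_force: [-1.2, -1.3, -1.9]
width: 19.6
grasp_force: 30.0
```

```bash
python3 f.py
```

```text
15.85 pos -1.92 0.9 47.56 f -1.54 -0.86 -1.86 [-0.1942986   0.26864549  0.01864507] 19.63896200658583 29.99795973300934
```

arm_command:
  series:
    - {"linear": [0.0005, 0, 0], "turn": 0}
    - {"linear": [0.0005, 0, 0], "turn": 0}
    - {"linear": [0, 0, 0], "turn": 0}
    - {"linear": [0, 0, 0], "turn": 0}

```text
t: 16.25
ee_pos: [470.6, -124.5, 47.5]
orientation: [-3.108, -0.458, 0.001]
ft_force: [-3.0, -3.5, -0.5]
width: 19.5
grasp_force: 30.0
```

```bash
python3 f.py
```

```text
16.25 pos -1.19 0.9 47.54 f -3.82 -2.45 -0.51 [-0.57707104  0.53177466 -0.03833886] 19.526916118116763 29.997996389865875
```

arm_command:
  series:
    - {"linear": [0.0005, 0.0002, -0.0001], "turn": 0}
    - {"linear": [0, 0, 0], "turn": 0}
    - {"linear": [0, 0, 0], "turn": 0}

```text
t: 16.55
ee_pos: [470.9, -124.4, 47.6]
orientation: [-3.108, -0.458, 0.002]
ft_force: [-4.1, -3.4, -0.3]
width: 19.0
grasp_force: 30.0
```

```bash
python3 f.py
```

```text
16.55 pos -0.89 0.89 47.56 f -4.9 -2.06 -0.26 [-0.50558727  0.67830366 -0.05505003] 18.9561378290255 29.998151063919067
```

arm_command:
  series:
    - {"linear": [0.0004, 0.0002, 0], "turn": 0}
    - {"linear": [0.0004, 0, 0], "turn": 0}
    - {"linear": [0, 0, 0], "turn": 0}
    - {"linear": [0, 0, 0], "turn": 0}

```text
t: 16.95
ee_pos: [471.2, -124.3, 47.5]
orientation: [-3.107, -0.458, 0.003]
ft_force: [-5.4, -3.7, 0.8]
width: 18.9
grasp_force: 30.0
```

```bash
python3 f.py
```

```text
16.95 pos -0.6 0.9 47.54 f -6.23 -1.95 0.79 [-0.5886431   0.96798317 -0.04055171] 18.948887467793313 29.99845415353775
```

arm_command:
  series:
    - {"linear": [0.0003, 0.0001, -0.0001], "turn": 0}
    - {"linear": [0.0003, 0, 0], "turn": 0}
    - {"linear": [0, 0, 0], "turn": 0}
    - {"linear": [0, 0, 0], "turn": 0}
    - {"linear": [0, 0, 0], "turn": 0}

```text
t: 17.45
ee_pos: [471.5, -124.2, 47.5]
orientation: [-3.107, -0.459, 0.004]
ft_force: [-6.5, -4.1, -0.4]
width: 19.3
grasp_force: 30.0
```

```bash
python3 f.py
```

```text
17.45 pos -0.26 0.9 47.53 f -7.45 -2.07 -0.44 [-0.62266578  0.98573839 -0.01029337] 19.32948508743901 29.998352229595184
```

arm_command:
  series:
    - {"linear": [0, 0, 0], "turn": 0}
    - {"linear": [0, 0, 0], "turn": 0}
    - {"linear": [0, 0, 0], "turn": 0}
    - {"linear": [0, 0, 0], "turn": 0}
    - {"linear": [0, 0, 0], "turn": 0}
    - {"linear": [0, 0, 0], "turn": 0}
    - {"linear": [0, 0, 0], "turn": 0}
    - {"linear": [0, 0, 0], "turn": 0}
    - {"linear": [0, 0, 0], "turn": 0}
    - {"linear": [0, 0, 0], "turn": 0}

```text
t: 18.45
ee_pos: [471.5, -124.2, 47.5]
orientation: [-3.107, -0.458, 0.004]
ft_force: [-5.9, -5.1, 0.6]
width: 19.7
grasp_force: 30.0
```

```bash
python3 f.py
```

```text
18.45 pos -0.26 0.89 47.53 f -7.08 -3.16 0.58 [-0.63025009  0.98555591 -0.09074614] 19.665655246573532 29.998363852500916
```

arm_command:
  series:
    - {"linear": [-0.0004, 0.0001, 0], "turn": 0}
    - {"linear": [-0.0004, 0, 0], "turn": 0}
    - {"linear": [-0.0004, 0, 0], "turn": 0}
    - {"linear": [0, 0, 0], "turn": 0}
    - {"linear": [0, 0, 0], "turn": 0}
    - {"linear": [0, 0, 0], "turn": 0}

```text
t: 19.05
ee_pos: [471.2, -124.4, 47.6]
orientation: [-3.107, -0.458, 0.002]
ft_force: [-4.3, 1.5, -1.9]
width: 19.0
grasp_force: 30.0
```

```bash
python3 f.py
```

```text
19.05 pos -0.56 0.78 47.59 f -3.68 2.63 -1.9 [0.21881576 0.80810603 0.01163507] 18.974132188566514 29.998276233673096
```

arm_command:
  series:
    - {"linear": [-0.0003, -0.0002, 0], "turn": 0}
    - {"linear": [-0.0003, 0, 0], "turn": 0}
    - {"linear": [-0.0003, 0, 0], "turn": 0}
    - {"linear": [-0.0003, 0, 0], "turn": 0}
    - {"linear": [0, 0, 0], "turn": 0}
    - {"linear": [0, 0, 0], "turn": 0}

```text
t: 19.65
ee_pos: [470.8, -124.8, 47.9]
orientation: [3.108, 0.458, 0.001]
ft_force: [-2.8, 2.3, -1.9]
width: 19.2
grasp_force: 30.0
```

```bash
python3 f.py
```

```text
19.65 pos -1.07 0.52 47.85 f -2.01 2.97 -1.85 [0.41462834 0.49170585 0.0702675 ] 19.247111242304143 30.005348324775696
```

arm_command:
  series:
    - {"linear": [0, -0.0004, 0.0002], "turn": 0}
    - {"linear": [0, 0, 0], "turn": 0}
    - {"linear": [0, 0, 0], "turn": 0}
    - {"linear": [0, 0, 0], "turn": 0}

```text
t: 20.05
ee_pos: [470.7, -124.6, 47.7]
orientation: [3.108, 0.458, 0.001]
ft_force: [-2.4, 0.4, -0.8]
width: 19.3
grasp_force: 30.0
```

```bash
python3 f.py
```

```text
20.05 pos -1.11 0.7 47.66 f -2.18 1.05 -0.84 [ 0.05416749  0.42997878 -0.03158521] 19.347824997136186 29.9999937415123
```

arm_command:
  series:
    - {"linear": [-0.0003, -0.0002, 0.0001], "turn": 0}
    - {"linear": [-0.0003, 0, 0], "turn": 0}
    - {"linear": [0, 0, 0], "turn": 0}
    - {"linear": [0, 0, 0], "turn": 0}

```text
t: 20.45
ee_pos: [470.2, -124.6, 47.5]
orientation: [3.108, 0.458, 0.001]
ft_force: [-0.9, -1.1, -1.4]
width: 19.8
grasp_force: 30.0
```

```bash
python3 f.py
```

```text
20.45 pos -1.62 0.88 47.53 f -1.19 -0.78 -1.41 [-0.13268624  0.25684438 -0.01293513] 19.832016508682837 29.997950792312622
```

arm_command:
  series:
    - {"linear": [-0.0004, 0, 0], "turn": 0}
    - {"linear": [0, 0, 0], "turn": 0}
    - {"linear": [0, 0, 0], "turn": 0}
    - {"linear": [0, 0, 0], "turn": 0}

```text
t: 20.85
ee_pos: [469.8, -124.7, 47.6]
orientation: [3.108, 0.458, 0.001]
ft_force: [-1.3, -1.2, -3.1]
width: 19.4
grasp_force: 30.0
```

```bash
python3 f.py
```

```text
20.85 pos -2.03 0.88 47.56 f -1.55 -0.77 -3.14 [-0.28093897  0.04270611 -0.02112427] 19.350151395493278 29.998022317886353
```

arm_command:
  series:
    - {"linear": [0, 0, 0], "turn": 0}
    - {"linear": [0, 0, 0], "turn": 0}
    - {"linear": [0, 0, 0], "turn": 0}
    - {"linear": [0, 0, 0], "turn": 0}
    - {"linear": [0, 0, 0], "turn": 0}
    - {"linear": [0, 0, 0], "turn": 0}
    - {"linear": [0, 0, 0], "turn": 0}
  jaw: 0

```text
t: 21.55
ee_pos: [469.5, -124.6, 47.5]
orientation: [3.108, 0.458, 0.0]
ft_force: [1.1, -0.1, -0.2]
width: 44.3
grasp_force: 0.0
```

```bash
python3 - <<'E'
from h import *
b=snap('wrist','w4');cv2.imwrite('pics/w4b.png',cv2.resize(b['frame'][20:150,170:340],(785,600),interpolation=cv2.INTER_CUBIC))
E
python3 f.py
```

```text
21.6 pos -2.33 1.12 47.47 f -0.22 0.4 0.6 [-0.02988708 -0.03492107  0.02904763] 43.56920499343591 0.0
```

View pics/w4b.png

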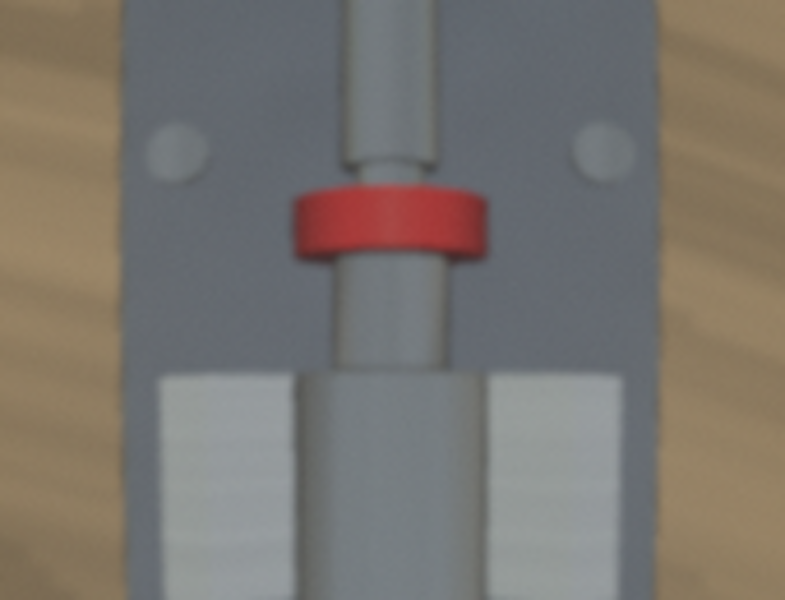

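The nose appears to bear on the pad: pad face at (390,255), nose entering at (390,258). I can't rule out a gap of a few tenths of a mm. There is time to regrip, press lightly and release with a small known preload.

arm_command:
  series:
    - {"linear": [0, 0.0002, 0], "turn": 0}
    - {"linear": [0, 0, 0], "turn": 0}
    - {"linear": [0, 0, 0], "turn": 0}
    - {"linear": [0, 0, 0], "turn": 0}
    - {"linear": [0, 0, 0], "turn": 0}
    - {"linear": [0, 0, 0], "turn": 0}
    - {"linear": [0, 0, 0], "turn": 0}
    - {"linear": [0, 0, 0], "turn": 0}
  jaw: -1

```text
t: 22.4
ee_pos: [469.5, -124.8, 47.5]
orientation: [3.108, 0.458, -0.0]
ft_force: [0.8, -1.5, -0.6]
width: 19.0
grasp_force: 30.0
```

```bash
python3 f.py
```

```text
22.4 pos -2.31 0.88 47.47 f 0.33 -1.66 -0.58 [-0.16503195 -0.03788047 -0.04685583] 19.041607346995164 29.999793469905853
```

arm_command:
  series:
    - {"linear": [0.0003, 0, 0], "turn": 0}
    - {"linear": [0.0003, 0, 0], "turn": 0}
    - {"linear": [0, 0, 0], "turn": 0}
    - {"linear": [0, 0, 0], "turn": 0}

```text
t: 22.8
ee_pos: [469.6, -124.7, 47.4]
orientation: [-3.108, -0.459, 0.002]
ft_force: [-2.9, -4.5, 1.5]
width: 19.3
grasp_force: 30.0
```

```bash
python3 f.py
```

```text
22.8 pos -2.23 0.94 47.43 f -4.1 -3.49 1.55 [-0.643362    0.53643783  0.0441662 ] 19.309299128977628 29.999964237213135
```

arm_command:
  series:
    - {"linear": [0, 0.0003, -0.0002], "turn": 0}
    - {"linear": [0, 0, 0], "turn": 0}
    - {"linear": [0, 0, 0], "turn": 0}

```text
t: 23.1
ee_pos: [469.8, -124.8, 47.5]
orientation: [-3.108, -0.458, 0.001]
ft_force: [-2.0, -1.8, -1.1]
width: 19.4
grasp_force: 30.0
```

```bash
python3 f.py
```

```text
23.1 pos -2.04 0.87 47.49 f -2.49 -1.15 -1.14 [-0.26858338  0.40092728  0.03401383] 19.358361186136545 29.999658465385437
```

arm_command:
  series:
    - {"linear": [0.0003, 0, 0], "turn": 0}
    - {"linear": [0.0002, 0, 0], "turn": 0}
    - {"linear": [0, 0, 0], "turn": 0}
    - {"linear": [0, 0, 0], "turn": 0}

```text
t: 23.5
ee_pos: [470.3, -124.6, 47.5]
orientation: [-3.108, -0.458, 0.001]
ft_force: [-2.7, -0.8, -2.6]
width: 19.5
grasp_force: 30.0
```

```bash
python3 f.py
```

```text
23.5 pos -1.49 0.9 47.52 f -2.8 0.02 -2.61 [-0.18284707  0.54960087  0.03801971] 19.4534635281185 29.999411702156067
```

arm_command:
  series:
    - {"linear": [-0.0003, 0, 0], "turn": 0}
    - {"linear": [-0.0002, 0, 0], "turn": 0}
    - {"linear": [0, 0, 0], "turn": 0}
    - {"linear": [0, 0, 0], "turn": 0}

```text
t: 23.9
ee_pos: [470.2, -124.8, 47.7]
orientation: [-3.108, -0.458, 0.0]
ft_force: [-3.4, -1.1, -3.6]
width: 19.2
grasp_force: 30.0
```

```bash
python3 f.py
```

```text
23.9 pos -1.7 0.72 47.65 f -3.61 -0.06 -3.62 [0.0334646  0.433779   0.02021901] 19.15364244460296 30.002101957798004
```

arm_command:
  series:
    - {"linear": [-0.0003, 0, 0.0001], "turn": 0}
    - {"linear": [-0.0001, -0.0001, 0.0001], "turn": 0}
    - {"linear": [0, 0, 0], "turn": 0}
    - {"linear": [0, 0, 0], "turn": 0}

```text
t: 24.3
ee_pos: [470.1, -124.9, 47.6]
orientation: [3.108, 0.458, 0.001]
ft_force: [-1.3, 1.5, -0.6]
width: 19.1
grasp_force: 30.0
```

```bash
python3 f.py
```

```text
24.3 pos -1.82 0.67 47.62 f -0.85 1.82 -0.61 [0.30957124 0.27703332 0.06646915] 19.08168922677022 30.003332197666168
```

arm_command:
  series:
    - {"linear": [-0.0001, -0.0002, 0], "turn": 0}
    - {"linear": [0, 0, 0], "turn": 0}
    - {"linear": [0, 0, 0], "turn": 0}

```text
t: 24.6
ee_pos: [469.8, -124.8, 47.5]
orientation: [3.108, 0.458, 0.001]
ft_force: [-1.2, 0.8, -0.9]
width: 19.2
grasp_force: 30.0
```

```bash
python3 f.py
```

```text
24.6 pos -2.02 0.78 47.53 f -0.97 1.09 -0.9 [0.12808974 0.19520903 0.01363972] 19.20951650365544 30.000752806663513
```

arm_command:
  series:
    - {"linear": [0, 0, 0], "turn": 0}
    - {"linear": [0, 0, 0], "turn": 0}
    - {"linear": [0, 0, 0], "turn": 0}
    - {"linear": [0, 0, 0], "turn": 0}
    - {"linear": [0, 0, 0], "turn": 0}
    - {"linear": [0, 0, 0], "turn": 0}
  jaw: 0.2

```text
t: 25.2
ee_pos: [469.7, -124.8, 47.5]
orientation: [3.108, 0.458, 0.0]
ft_force: [-0.4, 0.3, -0.7]
width: 53.0
grasp_force: 0.0
```

```bash
python3 - <<'E'
from h import *
b=snap('wrist','w5');a=load('w4')['frame'][20:150,170:340]
i=np.hstack([cv2.resize(x[20:85,45:95],(390,507),interpolation=cv2.INTER_CUBIC) for x in(a,b['frame'][20:150,170:340])]);cv2.imwrite('pics/w5b.png',i)
E
python3 f.py
```

```text
25.25 pos -2.15 0.9 47.49 f 0.39 -0.44 0.81 [ 0.03356317  0.00569148 -0.02041167] 52.647657037732365 0.0
```

View pics/w5b.png

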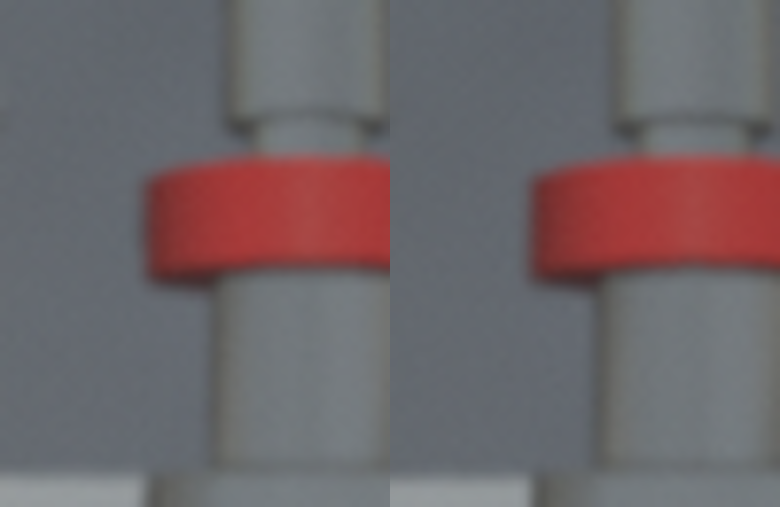

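The nose meets the red pad directly (right half, boundary at about (690,268)) with no gap, and the setter is centred on both flanks. I'll retract straight up.

arm_command:
  series:
    - {"linear": [0, 0, -0.005], "turn": 0}
    - {"linear": [0, 0, -0.01], "turn": 0}
    - {"linear": [0, 0, -0.02], "turn": 0}
    - {"linear": [0, 0, -0.025], "turn": 0}
    - {"linear": [0, 0, -0.025], "turn": 0}
    - {"linear": [0, 0, -0.02], "turn": 0}
    - {"linear": [0, 0, -0.01], "turn": 0}
    - {"linear": [0, 0, 0], "turn": 0}
    - {"linear": [0, 0, 0], "turn": 0}
    - {"linear": [0, 0, 0], "turn": 0}

```text
t: 26.25
ee_pos: [468.9, -124.6, 161.6]
orientation: [-3.107, -0.458, 0.003]
ft_force: [0.7, 0.6, -0.1]
width: 52.9
grasp_force: 0.0
```

```bash
python3 - <<'E'
from h import *
b=snap('wrist','w6');cv2.imwrite('pics/w6b.png',cv2.resize(b['frame'],(800,600),interpolation=cv2.INTER_CUBIC))
E
```

```text
(no output)
```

View pics/w6b.png

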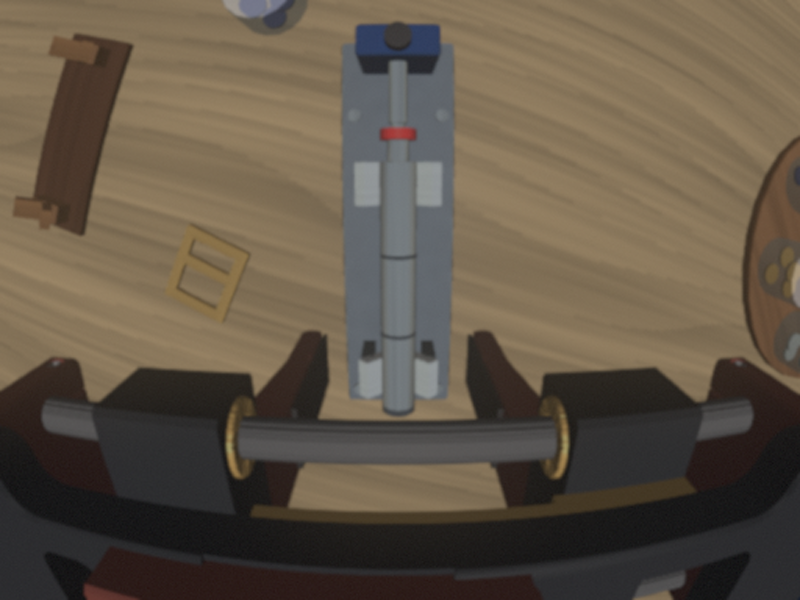

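The setter lies centred in the V, with its nose at the red pad (398,138). The gripper is clear, and the buckle and pot are untouched.

```bash
python3 -c "
from workcell import ctrl
print(ctrl.close_job())"
```

```text
the job is handed in; nothing more can be done
None
```

The chrome setter lies on both flanks of the large V-cradle with its nose at the red pad: I pressed it at about 7 N at the wrist for over 1 s, backed off and let go (after a light re-press to be sure of contact), then handed the job in at about 26 s, with no verdict returned.

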